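# Make up a pail order and hang it on the counter hook

## Robot

A 6-joint arm with a two-finger parallel gripper is mounted at the origin on a cart in front of the work surface, level with it; the furniture and walls round the work are solid. World frame = base frame: x ahead of the robot, y to its left, z up, the work surface at z = 0. Lengths are in m, angles in degrees, forces in N, time in s.
With the tool pointing down it reaches from about 0.375 to 0.975 m from the base axis. Payload 3.8 kg.
Tool frame: the origin (TCP) lies midway between the tips of the shut fingers; the grasp point (between the pads) lies 19 mm behind it (env.grip_point_offset is the distance from the TCP to the grasp point, in m); x points along the fingers, y is the direction in which the jaws open and shut, and the axes are right-handed (so a half turn about x gives the same grasp; the last joint's range is limited). The gripper opens to 85 mm and grips with 20 to 120 N. Pads are 22 mm wide; open, the fingers measure 114 mm over their backs; the gripper's body (76 mm by 85 mm) begins 54 mm behind the grasp point. The pads swing forward as they close: fully open they stand 13 mm farther back than shut.
Start: joints at [69.506, 15.12, 91.902, -0, 72.978, -2.114], TCP at [0.213, 0.641, 0.231] pointing down, gripper open.
Joint ranges: [-150.88, 150.88], [-54.13, 125.18], [17.81, 147.31], [-75.09, 255.09], [0, 152.58], [-146.25, 146.25]. Speed limits (degrees/s): [147.25, 147.25, 180, 180, 180, 180].

## Interface

Orientations are given as [roll, pitch, yaw] about the fixed x, y, z axes, in that order (R = Rz(yaw) Ry(pitch) Rx(roll)).
In Python, from cell import env gives the robot as it stands. The module is installed in compiled form; this text tells all that it offers.
- The arm moves only by the shell command python3 -m handwheel 'ROWS'. ROWS is a JSON object of lists of equal length, an entry for each row: "grip": the closure in counts, from 0 (fully open) to 255 (shut); "translation": the shift along the world's x, y, z in cm, a list of three; "turn": the turn, a rotation vector about the world's x, y, z in degrees, a list of three. In form: {"grip": [grip, ...], "translation": [[dx, dy, dz], ...], "turn": [[ax, ay, az], ...]}. A call has 1 to 20 rows; each row shifts and turns the commanded pose from where the row before left it; what a row does not reach is not made up. A row lasts 1/8 s, in which the tool goes at most 62.5 mm and 10.7 degrees, less where a joint would pass 70% of its speed; a pose out of reach is approached as far as the arm can. A call with a gripper value outside its range is refused whole. The fingers move at their own pace and stop on an object; the grip force is fixed at half the most. Time passes only in rows, so rows that do not move let the fingers close. It gives the time, the measured TCP pose, the force and the opening at its end, in the units of the state.
- env.get_obs(): the state, without advancing time (a new reading comes with each control period).
- env.camera(name): name is "side" or "top" or "wrist"; returns a dict with "image" (480x640x3 uint8, red, green, blue), "depth" (480x640 float32, m along the optical axis (not along the pixel's ray), 0 where there is no reading), "K" (3x3 intrinsics, pixels), "origin" and "attitude" of the camera in the world; the wrist camera has in their place "T_tool_cam" (4x4, takes a point from camera to tool coordinates, whose origin is the TCP and whose axes are the tool frame's). Camera axes: x right, y down, z forward; pixel columns grow to the right and rows downward; lengths in m; the calibration is good to about 2 mm. A picture is of the moment at which its call begins: read the wrist's pose just before it.
- env.close_job(): hands the job in, once; it reports no verdict.
Trained networks look in a picture, given as the dict that the camera call returned (one of the last four; its "shot" number tells which), for a name from the list of things; names that differ only in an ending like _2 or _b are one class to them, and where a whole thing is asked for, a point or a joint stands for the part that bears it (a point fixed in the world has none). Each returns a list of dicts, best first, with "score" (0 to 1); they miss things now and then, are a little off and sometimes report something else, mostly with a low value. They report only what shows in the picture. A call takes as long as a camera call.
- env.masks_of(picture, name): "mask" (480x640 bool, what is visible of it) and "box" ([left, top, width, height] in pixels, round what is visible of it).
The state is a dict: "t": time; "q": joint angles; "joint_vel": joint speeds; "effort": joint torques, N m; "eef_pos": TCP position; "ee_rot": TCP orientation; "force": force on the tool from outside, world axes, zero at the start; "torque": the same for the moment, N m; "opening": finger opening in m.
Only numpy, scipy, OpenCV 4.12 (cv2) and the standard library are available. Lean on these libraries where they do the work, as an engineer would, in place of code of your own. Each camera call takes 0.05 s, during which the arm holds its last target. There are 200 camera calls.

## Task

Make up the customer's order for collection: lift the empty tin pail out of the wooden crate, stand it upright on the table top clear of the crate and let go, then set the plum jar (purple contents, grey lid) upright in it and let go. Then swing the pail's folded handle up until it stands upright, take the pail by the handle and hang it with the handle's wooden grip lying across both prongs of the hook stand, the jar still standing in it. Set things down gently, dropping nothing, and leave the other jars, the tape roll and the marker where they are.

Things in the scene. Friction and masses are not known exactly. Their poses are not given: they have to be found in the camera images.
- pail: Round tin pail, 76 mm high, foot 108 mm across, rolled rim bead 8 mm thick on top (its middle 58 mm from the axis and 76 mm above the underside; 124 mm outside). Wall 6 mm, floor 4 mm thick; 0.3 kg. Starts empty in the crate. Origin: centre of the underside, z up its axis. The folded handle sticks out to its own -x side; its pivots are 68 mm above the underside at y = +-66 mm.
- bail (a joint): Angle of the pail's swing handle: 0 = folded, level, out to the pail's -x side; 1.571 = upright over the pail; stops at 0 and 1.75. It turns easily; slight pivot friction keeps it where it is left between about 1.35 and 1.75, lower down it falls back to 0.
- bail_grip (a point): Middle of the handle's wooden grip, 10 mm square with rounded edges, 79 mm long along the pail's y axis (the point's y), 80 mm from the pivot line. Folded, it is 68 mm above the pail's underside with a 13 mm gap to the rim bead; upright, 148 mm above the underside. Bent 5.6 mm wire joins it to the pivots.
- plum_jar: Preserve jar with purple contents, dark label and grey screw lid: body 70 mm across, 86 mm high; lid 62 mm across, 68 to 86 mm above the underside; 0.34 kg. Origin: centre of the underside, z up. Stands on the table at the left.
- amber_jar: Preserve jar of the same size as the plum jar (70 mm across, 86 mm high, grey lid) with tan contents and a red and white label; stays where it is. Origin: centre of the underside.
- pickle_jar: Taller jar with green contents and a white lid, 68 mm across, 122 mm high; stays where it is. Origin: centre of the underside.
- crate_jar_a: Jar with a cream lid, 60 mm across, 92 mm high, in the crate's jar compartment; stays there. Origin: centre of the underside.
- crate_jar_b: The other jar of that kind in the crate's jar compartment; stays there.
- tape_roll: Roll of tape lying flat near the table's front edge, 66 mm across, 24 mm high; stays where it is. Origin: centre of the underside. Apart from it and the marker, the table front from about x = 0.42 to 0.56, y = -0.02 to 0.17 is free for standing the pail; an open cash box begins behind it at x = 0.575.
- crate: Low wooden crate, fixed, 161 (x) by 260 (y) mm, walls 78 mm high, 8 thick, floor 6 thick. Origin: centre of the underside. The pail stands in the compartment at the -y end (145 by 168 mm inside, pail centre 50 mm to -y of the origin), handle folded to +y against the divider, out of a finger's reach. The -y end wall dips to 44 mm over its middle 101 mm. Two jars fill the +y end.
- hook_stand: Dark steel counter stand, fixed. Origin: centre of its 18 mm post at the table. Base plate 150 by 110 mm, 11 mm high, reaches 126 mm to -x of the post. Crossbar along y at the top, 86 mm long, top at 245 mm. Two 7 mm prongs at y = +-32 mm run from it to the stand's -x side and turn up: ends 105 mm from the post's middle, tops 256 mm above the table.
- hook_seat (a point): Middle of the wooden grip when the pail hangs home: midway between the prongs in their dip, 88 mm to the stand's -x side of the post's middle, 238.5 mm above the table. Axes are the stand's: the grip lies along y. The grip's middle must pass over the prong ends at 262 mm or more above the table, then go down behind them.
- red_marker: Red-capped marker pen lying on the table, 125 mm long along its own y axis, 17 mm thick; stays where it is. Origin: middle of its underside.

How it is judged (in metres and radians):
On the way, in this order (a step that is already met when the one before it is completed fails the run):
1. the empty pail stands upright on the table, clear of the crate, let go (height (world z) of pail below 0.004 m and angle between pail's own z axis and vertical below 0.1 rad and contact force between pail and crate below 0.1 N and contact force between pail and the fingers below 0.2 N and horizontal distance between plum_jar and pail above 0.06 m), for 0.2 s.
2. the plum jar stands in the pail, let go, the pail still standing on the table (height (world z) of pail below 0.004 m and horizontal distance between plum_jar and pail below 0.018 m and z of plum_jar in the frame of pail below 0.01 m and angle between plum_jar's own z axis and vertical below 0.15 rad and contact force between plum_jar and the fingers below 0.2 N), for 0.2 s.
3. the handle stands upright over the loaded pail, which still stands on the table (value of joint bail above 1.2 rad and height (world z) of pail below 0.004 m and horizontal distance between plum_jar and pail below 0.018 m), for 0.2 s.
At the end, for the whole second after the job is handed in: the pail hangs at rest on the stand, its wooden grip lying across both prongs behind the upturned ends (60-102 mm from the post, within 16 mm of midway, within 0.2 rad of square), pail within 0.35 rad of upright, plum jar standing on the pail's floor within 20 mm of its middle (x of bail_grip in the frame of hook_stand between -0.102 and -0.06 m and y of bail_grip in the frame of hook_seat between -0.016 and 0.016 m and z of bail_grip in the frame of hook_seat between -0.006 and 0.01 m and angle between the y axis of bail_grip and the y axis of hook_seat, either way round below 0.2 rad and contact force between pail and hook_stand above 2 N and height (world z) of pail above 0.06 m and angle between pail's own z axis and vertical below 0.35 rad and x of plum_jar in the frame of pail between -0.02 and 0.02 m and y of plum_jar in the frame of pail between -0.02 and 0.02 m and z of plum_jar in the frame of pail below 0.012 m and angle between the z axis of plum_jar and the z axis of pail, either way round below 0.2 rad and linear speed of pail below 0.04 m/s); the robot touches nothing.
It fails at once if another jar, the tape roll or the marker is moved more than 25 mm (distance of any of amber_jar, pickle_jar, crate_jar_a, crate_jar_b, tape_roll, red_marker from where it was at the start of the episode above 0.025 m).
It fails at once if the plum jar is tipped over (angle between plum_jar's own z axis and vertical above 0.8 rad).
It fails at once if the pail or the jar is dropped (moving faster than 0.4 m/s with no finger touching it; the jar, while the handle is down) ((contact force between pail and the fingers below 0.1 N and linear speed of pail above 0.4 m/s) or (contact force between plum_jar and the fingers below 0.1 N and linear speed of plum_jar above 0.4 m/s and value of joint bail below 0.6 rad)).
It also fails if it takes over 72 s, if anything falls off the work surface, if the arm or the gripper's body presses on something with over 40 N, if the wrist force passes 120 N, or if a joint passes its speed limit or range.

## Working session

There is one attempt and no reset: what is moved stays moved. The work goes in short steps, Python scripts to look and compute and a shell command to move; the robot and the scene stay as the last step left them, time stands still between calls to the robot, and variables do not carry over. Pictures are saved under pics/ and viewed, about 8 in all and at most 12, crops included, and the job is handed in when it is done.

```bash
mkdir -p pics; cat > h.py <<'E'
import numpy as np, cv2
from scipy.spatial.transform import Rotation as R
from cell import env
def Tcam(c,name,obs=None):
    T=np.eye(4)
    if 'T_tool_cam' in c:
        W=np.eye(4); W[:3,:3]=R.from_euler('xyz',obs['ee_rot'],degrees=True).as_matrix(); W[:3,3]=obs['eef_pos']
        return W@c['T_tool_cam']
    a=np.array(c['attitude'])
    T[:3,:3]=a if a.shape==(3,3) else R.from_euler('xyz',a,degrees=True).as_matrix()
    T[:3,3]=c['origin']; return T
def shot(name):
    o=env.get_obs(); c=env.camera(name); return c,Tcam(c,name,o)
def pts(c,T,m=None):
    d=c['depth']; m=(d>0) if m is None else (m&(d>0))
    v,u=np.nonzero(m); z=d[v,u]; K=c['K']
    p=np.stack([(u-K[0,2])/K[0,0]*z,(v-K[1,2])/K[1,1]*z,z],1)
    return p@T[:3,:3].T+T[:3,3]
def save(c,f): cv2.imwrite('pics/'+f,c['image'][:,:,::-1])
E
cat > m.py <<'E'
from h import *
print(env.get_obs())
for n in ['top','side']:
    c,T=shot(n); save(c,n+'0.png'); print(n,c['origin'],c['attitude'],c['K'].tolist() if n=='top' else '')
    for k in ['pail','bail_grip','plum_jar','amber_jar','pickle_jar','crate_jar_a','tape_roll','crate','hook_stand','red_marker']:
        for r in env.masks_of(c,k)[:2]:
            if r['score']<.3: continue
            p=pts(c,T,r['mask'])
            if len(p)<5: print(k,'few');continue
            lo,hi=np.percentile(p,[1,99],axis=0)
            zt=np.percentile(p[:,2],98); t=p[p[:,2]>zt-.012]
            (cx,cy),rad=cv2.minEnclosingCircle(t[:,:2].astype(np.float32))
            print(k,round(r['score'],2),r['box'],lo.round(3),hi.round(3),'topz',zt.round(3),'circ',np.round([cx,cy,rad],3))
E
python3 m.py
```

```text
{'t': 0.0, 'q': array([ 6.95062458e+01,  1.51701282e+01,  9.19829176e+01, -4.76708566e-04,
        7.29780891e+01, -2.11489363e+00]), 'joint_vel': array([ 0.05323112,  0.00745825,  0.03048233,  0.03503853, -0.07985268,
        0.00183351]), 'effort': array([ 1.13866507e-03, -5.15116990e+01, -3.67312145e+01,  9.94099582e-05,
        1.28962181e-02, -6.99825179e-06]), 'eef_pos': array([0.212576  , 0.63986291, 0.22993496]), 'ee_rot': array([ -91.91587398,   89.86886433, -110.29459447]), 'force': array([-0.26142997,  0.81278976,  0.75533072]), 'torque': array([-0.02992998,  0.10165663,  0.04130151]), 'opening': 0.08497603371314559}
top [ 0.44551873 -0.00968405  1.2512974 ] [-1.74603315e+02  1.92279914e-02 -8.98299435e+01] [[461.33940044645055, 0.0, 317.7131452059058], [0.0, 461.33940044645055, 240.5166177526912], [0.0, 0.0, 1.0]]
pail 0.85 [420.9, 221.0, 59.1, 60.8] [ 0.462 -0.411  0.004] [ 0.602 -0.275  0.089] topz 0.088 circ [ 0.535 -0.341  0.078]
bail_grip 0.59 [422.7, 220.1, 54.7, 32.6] [ 0.53  -0.417  0.005] [ 0.612 -0.274  0.084] topz 0.083 circ [ 0.55  -0.341  0.07 ]
plum_jar 0.84
[... 2094 characters left out ...]
.4] [ 0.621 -0.359  0.025] [ 0.675 -0.273  0.099] topz 0.099 circ [ 0.646 -0.319  0.049]
tape_roll 0.72 [257.5, 296.4, 22.1, 23.1] [ 0.364 -0.134 -0.002] [ 0.428 -0.043  0.027] topz 0.026 circ [ 0.397 -0.1    0.036]
crate 0.94 [283.0, 324.8, 139.3, 95.4] [ 0.435 -0.439  0.002] [ 0.701 -0.26   0.08 ] topz 0.08 circ [ 0.567 -0.358  0.161]
hook_stand 0.82 [317.1, 144.5, 48.1, 76.0] [ 0.576  0.243 -0.001] [0.754 0.54  0.247] topz 0.246 circ [0.673 0.3   0.069]
hook_stand 0.5 [262.2, 200.6, 19.5, 45.0] [0.386 0.194 0.007] [0.45  0.258 0.123] topz 0.122 circ [0.417 0.231 0.034]
red_marker 0.58 [257.5, 254.4, 12.6, 25.2] [ 0.369  0.015 -0.004] [0.403 0.139 0.02 ] topz 0.019 circ [0.385 0.074 0.061]
```

View pics/top0.png

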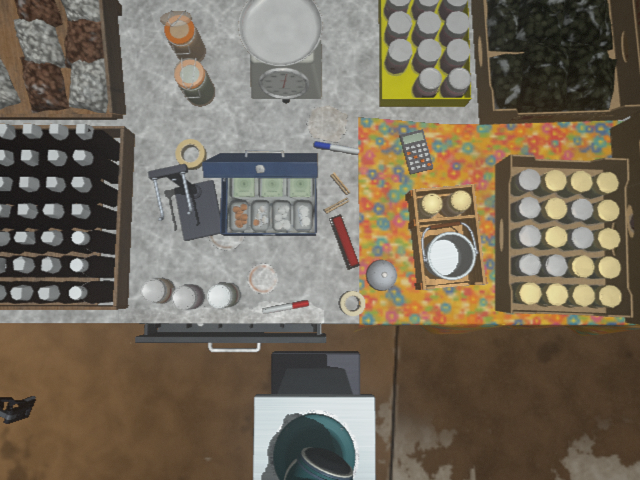

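View pics/side0.png

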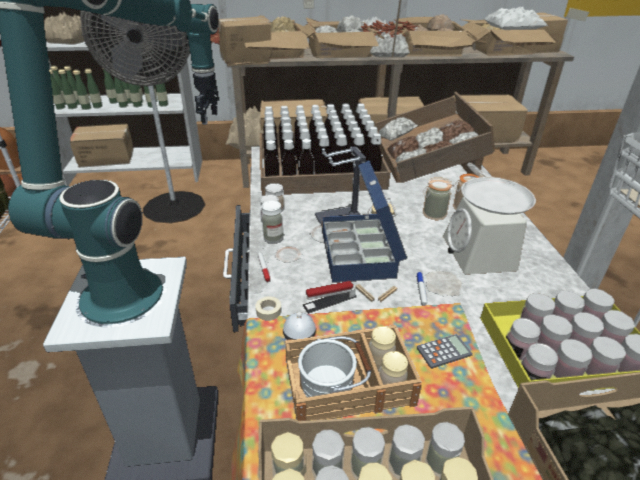

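```bash
cat > m2.py <<'E'
from h import *
from scipy.optimize import least_squares
P=np.vstack([pts(*shot(n)) for n in ['top','side']])
# crate walls top: z 0.07-.086 
s=P[(P[:,2]>.07)&(P[:,2]<.084)&(P[:,0]>.42)&(P[:,0]<.72)&(P[:,1]<-.22)&(P[:,1]>-.47)]
print('crate rect',cv2.minAreaRect(s[:,:2].astype(np.float32)))
r=P[(P[:,2]>.0835)&(P[:,2]<.092)&(P[:,0]<.612)&(P[:,0]>.45)&(P[:,1]<-.25)&(P[:,1]>-.45)]
f=least_squares(lambda q:np.hypot(r[:,0]-q[0],r[:,1]-q[1])-.058,[.525,-.343],loss='soft_l1',f_scale=.003);print('pail c',f.x,len(r))
b=P[(P[:,2]>.225)&(P[:,0]>.5)&(P[:,0]<.8)&(P[:,1]>.18)&(P[:,1]<.45)]
print('hook rect',cv2.minAreaRect(b[:,:2].astype(np.float32)),len(b), b[:,2].max())
base=P[(P[:,2]>.006)&(P[:,2]<.018)&(P[:,0]>.5)&(P[:,0]<.8)&(P[:,1]>.18)&(P[:,1]<.45)]
print('base rect',cv2.minAreaRect(base[:,:2].astype(np.float32)),len(base))
E
python3 m2.py; python3 - <<'E'
import cv2
a=cv2.imread('pics/top0.png');b=cv2.imread('pics/side0.png')
x=cv2.resize(a[140:250,130:240],(400,400),interpolation=cv2.INTER_CUBIC);y=cv2.resize(a[175:300,390:500],(350,400),interpolation=cv2.INTER_CUBIC)
cv2.imwrite('pics/crop0.png',cv2.hconcat([x,y]))
E
```

```text
crate rect ((0.5691430568695068, -0.3435589671134949), (0.2613447308540344, 0.17501342296600342), 4.9867706298828125)
pail c [ 0.51837354 -0.34637332] 770
hook rect ((0.6596019268035889, 0.26484614610671997), (0.11848589777946472, 0.19188149273395538), 12.240921974182129) 1637 0.25857339366556653
base rect ((0.6367628574371338, 0.28397151827812195), (0.25193655490875244, 0.3020039200782776), 73.06155395507812) 2237
```

View pics/crop0.png

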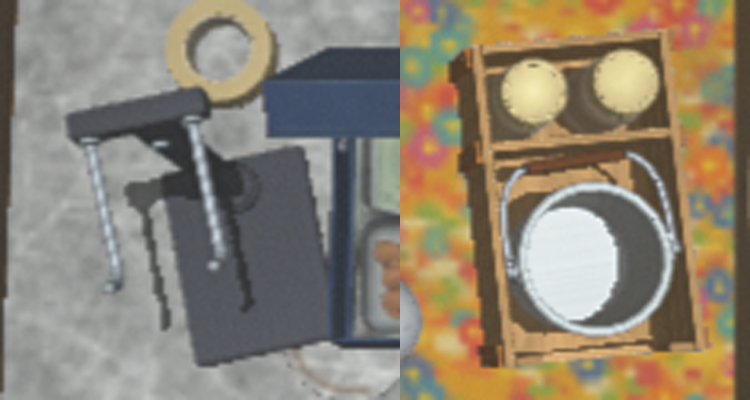

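The top view shows the crate (px 415–485, 185–290) with its handle toward +x and tilted about 5°. The hook stand is at px 146–220, 159–241, with prong ends near (161,219) and (189,213). The plum jar is the middle of the three on the left, at px (187,297). The marker is at (285,306) and the tape roll at (351,302). Next I measure the hook, confirm which jar is plum, and check the tool yaw.

```bash
cat > m3.py <<'E'
from h import *
for n in ['top','side']:
    c,T=shot(n)
    r=env.masks_of(c,'hook_stand'); r=[x for x in r if (n=='top' and x['box'][0]<200) or (n=='side' and x['box'][1]<180)][0]
    p=pts(c,T,cv2.dilate(r['mask'].astype(np.uint8),np.ones((3,3))).astype(bool)); p=p[(p[:,2]>.222)&(p[:,2]<.27)]
    print(n,len(p)); q=p[p[:,0]<.66]
    print(cv2.minAreaRect(p[:,:2].astype(np.float32)))
    k=q[np.argsort(q[:,0])]
    for lo in np.arange(.56,.72,.01):
        s=p[(p[:,0]>=lo)&(p[:,0]<lo+.01)]
        if len(s): 
            ym=(s[:,1].min()+s[:,1].max())/2; A=s[s[:,1]>ym];B=s[s[:,1]<=ym]
            print(round(lo,3),len(s),s[:,1].min().round(3),s[:,1].max().round(3),A.mean(0).round(4),B.mean(0).round(4) if len(B) else '')
    for k in ['plum_jar','amber_jar']:
        print(k,[(round(x['score'],2),x['box']) for x in env.masks_of(c,k)])
o=env.get_obs(); print(R.from_euler('xyz',o['ee_rot'],degrees=True).as_matrix().round(3))
c,T=shot('wrist'); save(c,'w0.png')
E
python3 m3.py
```

```text
Traceback (most recent call last):
  File "m3.py", line 4, in <module>
    r=env.masks_of(c,'hook_stand'); r=[x for x in r if (n=='top' and x['box'][0]<200) or (n=='side' and x['box'][1]<180)][0]
                                      ~~~~~~~~~~~~~~~~~~~~~~~~~~~~~~~~~~~~~~~~~~~~~~~~~~~~~~~~~~~~~~~~~~~~~~~~~~~~~~~~~~~^^^
IndexError: list index out of range
```

```bash
python3 - <<'E'
s=open('m3.py').read().split('\n')
s[3]="    m=np.zeros((480,640),bool); (m.__setitem__((slice(150,250),slice(140,202)),True) if n=='top' else m.__setitem__((slice(140,225),slice(312,368)),True))"
s[4]="    p=pts(c,T,m); p=p[(p[:,2]>.222)&(p[:,2]<.27)&(p[:,1]>.22)&(p[:,1]<.42)]"
open('m3.py','w').write('\n'.join(s))
E
python3 m3.py
```

```text
top 669
((0.6476101875305176, 0.31713593006134033), (0.11761410534381866, 0.0865621566772461), 12.152234077453613)
0.58 12 0.334 0.34 [0.5875 0.3392 0.2527] [0.5865 0.335  0.2514]
0.59 19 0.271 0.343 [0.5951 0.3371 0.2375] [0.5986 0.2735 0.2534]
0.6 28 0.271 0.343 [0.6047 0.3401 0.2329] [0.6044 0.2736 0.2452]
0.61 30 0.274 0.346 [0.6148 0.3424 0.235 ] [0.6151 0.2768 0.2335]
0.62 31 0.276 0.348 [0.6246 0.3442 0.2356] [0.6251 0.2793 0.2337]
0.63 30 0.277 0.352 [0.6349 0.347  0.236 ] [0.6351 0.2812 0.2357]
0.64 31 0.28 0.352 [0.6448 0.3486 0.2374] [0.6449 0.2836 0.2365]
0.65 28 0.283 0.354 [0.6547 0.3508 0.2383] [0.6556 0.2857 0.2366]
0.66 31 0.285 0.356 [0.6645 0.3534 0.2391] [0.6652 0.2883 0.2384]
0.67 39 0.286 0.366 [0.6762 0.3569 0.2405] [0.6751 0.29   0.2386]
0.68 122 0.288 0.369 [0.6853 0.3491 0.2419] [0.6869 0.3095 0.2374]
0.69 180 0.285 0.369 [0.6946 0.3467 0.2448] [0.6947 0.3059 0.2429]
0.7 81 0.285 0.341 [0.7028 0.3229 0.2444] [0.7048 0.2973 0.2437]
0.71 7 0.287 0.299 [0.7109 0.2959 0.2446] [0.7112 0.289  0.2414]
plum_jar [(0.77, [173.3, 282.8, 30.9, 29.5])]
amber_jar [(0.95, 
[... 523 characters left out ...]
2809 0.2332]
0.64 15 0.28 0.351 [0.6449 0.3477 0.2354] [0.6456 0.2816 0.2351]
0.65 13 0.281 0.35 [0.6546 0.3493 0.2353] [0.6552 0.2833 0.2356]
0.66 16 0.28 0.358 [0.6654 0.3534 0.2362] [0.6654 0.2863 0.236 ]
0.67 15 0.285 0.362 [0.6767 0.355  0.2385] [0.674  0.2873 0.2371]
0.68 58 0.22 0.369 [0.6858 0.3426 0.2382] [0.686  0.2554 0.24  ]
0.69 65 0.221 0.365 [0.6943 0.3257 0.2433] [0.6955 0.2628 0.2414]
0.7 51 0.221 0.346 [0.7043 0.3022 0.2413] [0.7038 0.2443 0.2453]
0.71 6 0.285 0.291 [0.7119 0.2896 0.2347] [0.7113 0.2851 0.239 ]
plum_jar [(0.62, [260.7, 190.4, 17.2, 10.6])]
amber_jar [(0.77, [267.1, 185.2, 17.5, 26.1])]
[[-0.     0.315  0.949]
 [-0.     0.949 -0.315]
 [-1.    -0.    -0.   ]]
```

View pics/w0.png

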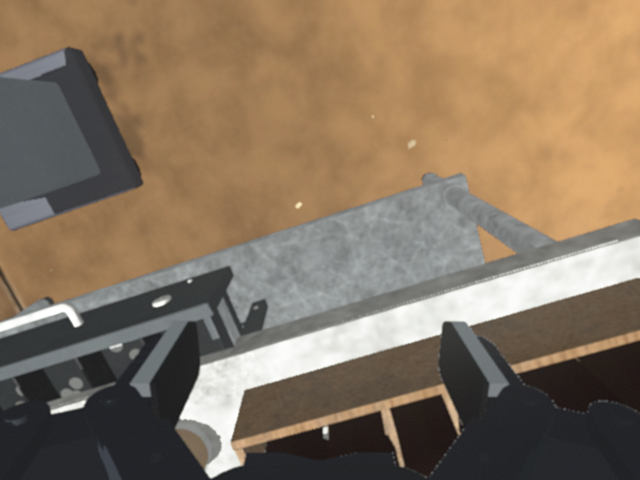

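The wrist view shows only the table edge and an open gripper. The networks agree that the middle jar is the plum one. My estimates:
- **Pail:** (0.518, -0.347), handle direction +5°
- **Hook seat:** (0.607, 0.308), yaw 12.2°
- **Plum jar:** (0.411, 0.326)

Now I move above the near rim of the pail.

```bash
python3 -m handwheel '{"grip":[100,100,100,100,100,100,100,100,100,100,100,100,100,100,100,100,100,100,100,100],"translation":[[2.85,-4.25,0.5],[2.85,-4.25,0.5],[2.85,-4.25,0.5],[2.85,-4.25,0.5],[2.85,-4.25,0.5],[2.85,-4.25,0.5],[2.85,-4.25,0.5],[2.85,-4.25,0.5],[0.7,-5.3,0],[0.7,-5.3,0],[0.7,-5.3,0],[0.7,-5.3,0],[0.7,-5.3,0],[0.7,-5.3,0],[-0.37,-5.55,0],[-0.37,-5.55,0],[-0.37,-5.55,0],[-0.37,-5.55,0],[-0.37,-5.55,0],[-0.37,-5.55,0]],"turn":[[0,0,-3.33],[0,0,-3.33],[0,0,-3.33],[0,0,-3.33],[0,0,-3.33],[0,0,-3.33],[0,0,-3.33],[0,0,-3.33],[0,0,-3.33],[0,0,-3.33],[0,0,-3.33],[0,0,-3.33],[0,0,-3.33],[0,0,-3.33],[0,0,-3.33],[0,0,-3.33],[0,0,-3.33],[0,0,-3.33],[0,0,-3.33],[0,0,-3.33]]}'
python3 -m handwheel '{"grip":[100,100],"translation":[[0,0,0],[0,0,0]],"turn":[[0,0,0],[0,0,0]]}'
cat > st.py <<'E'
from h import *
o=env.get_obs(); M=R.from_euler('xyz',o['ee_rot'],degrees=True).as_matrix()
print('t',round(o['t'],2),'pos',o['eef_pos'].round(4),'ax',M[:,0].round(3),'jaw',M[:,1].round(3),np.degrees(np.arctan2(M[1,1],M[0,1])).round(1),'q',o['q'].round(1),'F',o['force'].round(1),'open',round(o['opening'],4))
E
python3 st.py
cat > pail.py <<'E'
from h import *
from scipy.optimize import least_squares
import sys
n,x0,y0,z0=sys.argv[1],*map(float,sys.argv[2:5])   # z0 = expected bead middle
c,T=shot(n); p=pts(c,T); save(c,sys.argv[5])
r=p[(abs(p[:,2]-z0)<.012)&(abs(np.hypot(p[:,0]-x0,p[:,1]-y0)-.058)<.02)]
r=r[r[:,2]>np.percentile(r[:,2],97)-.006]
f=least_squares(lambda q:np.hypot(r[:,0]-q[0],r[:,1]-q[1])-.058,[x0,y0],loss='soft_l1',f_scale=.002)
print(n,'pail c',f.x.round(4),len(r),'z',np.percentile(r[:,2],[5,50,95]).round(4),'res',np.abs(f.fun).mean().round(4))
E
python3 pail.py wrist .518 -.347 .082 w1.png
```

```text
t: 4.15
eef_pos: [0.4604, -0.3523, 0.2716]
ee_rot: [63.5, 90.0, -21.6]
force: [0.3, 0.9, -0.1]
opening: 0.0521
t: 4.4
eef_pos: [0.4604, -0.3502, 0.271]
ee_rot: [-167.1, 89.9, 107.9]
force: [0.4, -0.4, -0.6]
opening: 0.0516
t 4.4 pos [ 0.4604 -0.3502  0.271 ] ax [-0.     0.001 -1.   ] jaw [ 0.996  0.087 -0.   ] 5.0 q [-39.7   3.4 101.2   0.   75.4 -44.7] F [ 0.4 -0.4 -0.6] open 0.0516
wrist pail c [ 0.517  -0.3471] 4452 z [0.0844 0.0873 0.0888] res 0.0021
```

View pics/w1.png

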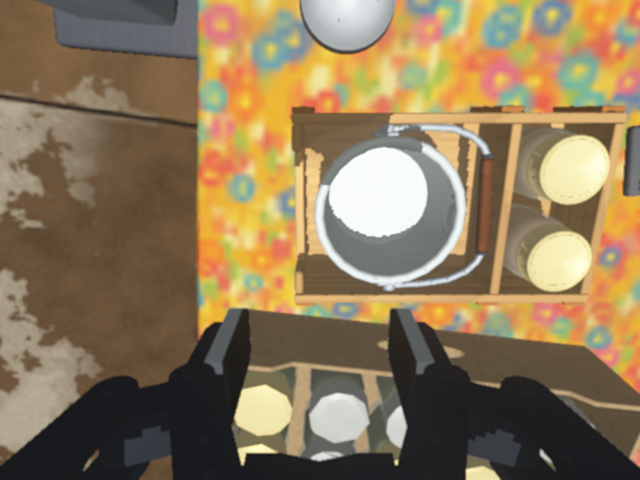

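The wrist view shows the pail rim centred near px (390,210). The handle lies folded on the divider side, and the near wall's dip is clear. I lower onto the near rim and close.

```bash
python3 -m handwheel '{"grip":[100,100,100,100,100,100,100,100,100,255,255,255,255,255],"translation":[[-0.05,-0.15,-3.5],[0,0,-3.5],[0,0,-3.5],[0,0,-3.5],[0,0,-2.5],[0,0,-1.5],[0,0,-1.5],[0,0,-1.1],[0,0,0],[0,0,0],[0,0,0],[0,0,0],[0,0,0],[0,0,0]],"turn":[[0,0,0],[0,0,0],[0,0,0],[0,0,0],[0,0,0],[0,0,0],[0,0,0],[0,0,0],[0,0,0],[0,0,0],[0,0,0],[0,0,0],[0,0,0],[0,0,0]]}'; python3 st.py
```

```text
t: 6.2
eef_pos: [0.4609, -0.3523, 0.0666]
ee_rot: [60.5, 89.9, -24.5]
force: [-0.8, 1.8, 5.3]
opening: 0.0062
t 6.2 pos [ 0.4609 -0.3523  0.0666] ax [ 0.002 -0.001 -1.   ] jaw [0.996 0.088 0.002] 5.0 q [-39.9  13.8 112.3   0.   53.8 -44.9] F [-0.8  1.8  5.3] open 0.0062
```

```bash
python3 -m handwheel '{"grip":[255,255,255,255,255,255,255,255,255],"translation":[[0,0,0.5],[0,0,1],[0,0,1.5],[0,0,2],[0,0,2],[0,0,2],[0,0,2],[0,0,1],[0,0,0]],"turn":[[0,0,0],[0,0,0],[0,0,0],[0,0,0],[0,0,0],[0,0,0],[0,0,0],[0,0,0],[0,0,0]]}'; python3 st.py; python3 pail.py side .518 -.347 .204 s1.png
python3 - <<'E'
import cv2
b=cv2.imread('pics/s1.png');cv2.imwrite('pics/s1c.png',cv2.resize(b[230:430,200:460],None,fx=2.5,fy=2.5))
E
```

```text
t: 7.32
eef_pos: [0.4607, -0.3524, 0.1865]
ee_rot: [45.3, 89.9, -39.6]
force: [0.9, 0.9, -3.1]
opening: 0.0062
t 7.33 pos [ 0.4607 -0.3524  0.1865] ax [ 0.002 -0.001 -1.   ] jaw [0.996 0.088 0.001] 5.0 q [-39.9   6.7 106.7   0.   66.5 -44.9] F [ 0.9  0.9 -3.1] open 0.0062
side pail c [ 0.4577 -0.3026] 51 z [0.2082 0.2122 0.2155] res 0.0028
```

View pics/s1c.png

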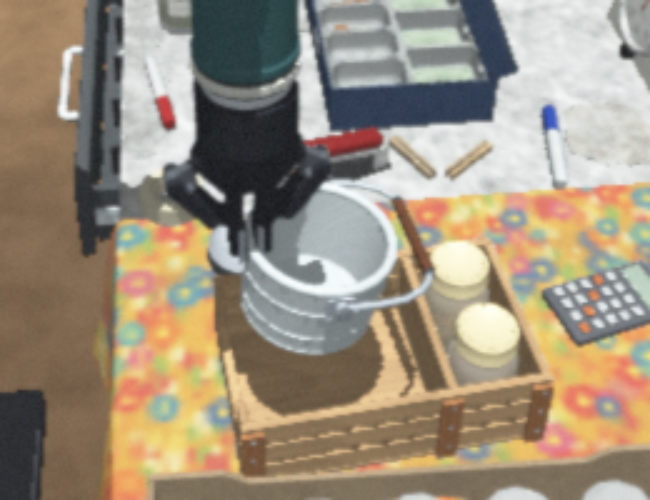

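The pail is up and level in the grip. I carry it to the front of the table, turning -95° so that the handle faces -y.

```bash
python3 -m handwheel '{"grip":[255,255,255,255,255,255,255,255,255,255,255,255,255,255,255,255,255,255],"translation":[[0.245,1,0],[0.245,2,0],[0.245,3,0],[0.245,3.6,0],[0.245,3.6,0],[0.245,3.6,0],[0.245,3.6,0],[0.245,3.6,0],[0.245,3.6,0],[0.245,3.6,0],[0.245,3.6,0],[0.245,3.6,0],[0.245,3.6,0],[0.245,3,0],[0.245,2,0],[0.245,1.4,0],[0,0,0],[0,0,0]],"turn":[[0,0,-3],[0,0,-5],[0,0,-6.5],[0,0,-6.5],[0,0,-6.5],[0,0,-6.5],[0,0,-6.5],[0,0,-6.5],[0,0,-6.5],[0,0,-6.5],[0,0,-6.5],[0,0,-6.5],[0,0,-6.5],[0,0,-6.5],[0,0,-5],[0,0,-4],[0,0,0],[0,0,0]]}'; python3 -m handwheel '{"grip":[255,255,255,255,255,255,255,255],"translation":[[0,0,-1],[0,0,-2],[0,0,-2.5],[0,0,-2.5],[0,0,-2],[0,0,-1],[0,0,-0.6],[0,0,0]],"turn":[[0,0,0],[0,0,0],[0,0,0],[0,0,0],[0,0,0],[0,0,0],[0,0,0],[0,0,0]]}';python3 st.py; python3 pail.py top .5 .075 .088 t2.png;  python3 pail.py side .5 .075 .088 s2.png
python3 - <<'E'
import cv2
b=cv2.imread('pics/s2.png');cv2.imwrite('pics/s2c.png',cv2.resize(b[160:340,200:430],None,fx=2.5,fy=2.5))
E
```

```text
t: 9.62
eef_pos: [0.4988, 0.1316, 0.1845]
ee_rot: [20.6, 89.9, -159.3]
force: [0.4, -0.4, -3.3]
opening: 0.0056
t: 10.62
eef_pos: [0.4996, 0.1318, 0.0696]
ee_rot: [125.6, 90.0, -54.3]
force: [-1.1, -0.9, -1.7]
opening: 0.0059
t 10.62 pos [0.4996 0.1318 0.0696] ax [ 0. -0. -1.] jaw [ 0. -1.  0.] -90.0 q [ 12.    7.3 119.8  -0.   52.9 102. ] F [-1.1 -0.9 -1.7] open 0.0059
top pail c [0.5    0.0762] 144 z [0.0812 0.0829 0.087 ] res 0.002
side pail c [0.5053 0.0653] 43 z [0.0882 0.0904 0.0985] res 0.0044
```

View pics/s2c.png

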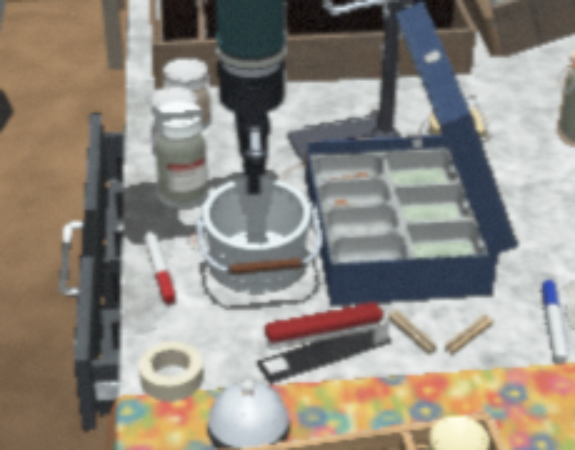

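The pail hangs level about 9 mm above the table, with its handle toward -y. I lower the rest gently.

```bash
python3 -m handwheel '{"grip":[255,255,255,255,255],"translation":[[0,0,-0.3],[0,0,-0.3],[0,0,-0.2],[0,0,-0.1],[0,0,0]],"turn":[[0,0,0],[0,0,0],[0,0,0],[0,0,0],[0,0,0]]}';python3 st.py
```

```text
t: 11.35
eef_pos: [0.5024, 0.1342, 0.0634]
ee_rot: [-151.3, 89.6, 28.7]
force: [-1.8, 7.8, 10.0]
opening: 0.0058
t 11.35 pos [0.5024 0.1342 0.0634] ax [ 0.006  0.003 -1.   ] jaw [-0.    -1.    -0.003] -90.0 q [1.210e+01 7.900e+00 1.199e+02 1.000e-01 5.180e+01 1.020e+02] F [-1.8  7.8 10. ] open 0.0058
```

```bash
python3 -m handwheel '{"grip":[150,120,120,120,120,120,60,0,0,0,0,0,0,0,0,0,0,0,0,0],"translation":[[0,0,0],[0,0,0],[0,0,1],[0,0,3],[0,0,4],[0,0,4],[0,0,2],[-0.8,1.8,0],[-0.8,1.8,0],[-0.8,1.8,0],[-0.8,1.8,0],[-0.8,1.8,0],[-0.8,1.8,0],[-0.8,1.8,0],[-0.8,1.8,0],[-0.8,1.8,0],[-0.8,1.8,0],[-0.8,1.2,0],[0,0,0],[0,0,0]],"turn":[[0,0,0],[0,0,0],[0,0,0],[0,0,0],[0,0,0],[0,0,0],[0,0,0],[0,0,8.2],[0,0,8.2],[0,0,8.2],[0,0,8.2],[0,0,8.2],[0,0,8.2],[0,0,8.2],[0,0,8.2],[0,0,8.2],[0,0,8.2],[0,0,8.2],[0,0,0],[0,0,0]]}';python3 st.py; python3 pail.py top .5 .075 .078 t3.png
cat > jar.py <<'E'
from h import *
import sys
n,f,x0,y0,zl=sys.argv[1],sys.argv[2],*map(float,sys.argv[3:6])
c,T=shot(n); p=pts(c,T); save(c,f)
t=p[(abs(p[:,2]-zl)<.006)&(np.hypot(p[:,0]-x0,p[:,1]-y0)<.045)]
(cx,cy),rad=cv2.minEnclosingCircle(t[:,:2].astype(np.float32))
print(n,'lid',np.round([cx,cy,rad],4),len(t),'z',np.percentile(t[:,2],[5,50,95]).round(4),'med',np.median(t[:,:2],0).round(4))
print([(round(r['score'],2),r['box']) for r in env.masks_of(c,'plum_jar')])
E
python3 jar.py wrist w3.png .411 .326 .087
```

```text
t: 13.85
eef_pos: [0.4115, 0.3236, 0.2004]
ee_rot: [28.6, 90.0, -61.3]
force: [0.9, 0.6, 0.5]
opening: 0.0853
t 13.85 pos [0.4115 0.3236 0.2004] ax [ 0. -0. -1.] jaw [1.    0.002 0.   ] 0.1 q [ 3.550e+01 -1.000e-01  1.123e+02 -0.000e+00  6.780e+01  3.540e+01] F [0.9 0.6 0.5] open 0.0853
top pail c [0.5014 0.0795] 369 z [0.0772 0.0796 0.0828] res 0.0018
wrist lid [0.4108 0.3281 0.0303] 6571 z [0.0854 0.0867 0.088 ] med [0.4105 0.3293]
[(0.75, [272.8, 164.9, 93.6, 107.3])]
```

View pics/w3.png

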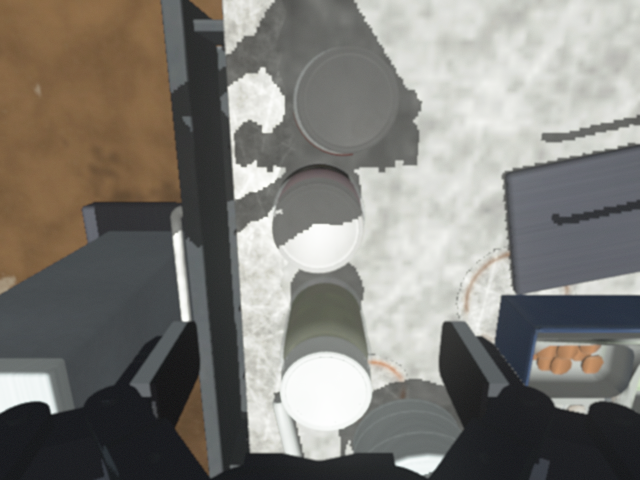

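The wrist view shows the middle jar (lid at px 318,220, purple at its edge) between the amber jar (345,100) and the pickle jar (325,390). I grasp the lid with the jaws along x.

```bash
python3 -m handwheel '{"grip":[0,0,0,0,0,0,0,0,255,255,255,255,255,255],"translation":[[-0.05,0.45,-1.5],[0,0,-3],[0,0,-3],[0,0,-2.5],[0,0,-2],[0,0,-1],[0,0,-0.5],[0,0,0],[0,0,0],[0,0,0],[0,0,0],[0,0,0],[0,0,0],[0,0,0]],"turn":[[0,0,0],[0,0,0],[0,0,0],[0,0,0],[0,0,0],[0,0,0],[0,0,0],[0,0,0],[0,0,0],[0,0,0],[0,0,0],[0,0,0],[0,0,0],[0,0,0]]}';python3 st.py
```

```text
t: 15.75
eef_pos: [0.4114, 0.3294, 0.0669]
ee_rot: [140.2, 89.9, 50.5]
force: [-2.2, -0.6, 5.6]
opening: 0.0575
t 15.75 pos [0.4114 0.3294 0.0669] ax [ 0.001  0.002 -1.   ] jaw [1.    0.004 0.001] 0.2 q [ 36.    8.5 118.7   0.   52.7  35.7] F [-2.2 -0.6  5.6] open 0.0575
```

```bash
python3 -m handwheel '{"grip":[255,255,255,255,255,255,255,255,255,255],"translation":[[0,0,0.3],[0,0,0.7],[0,0,1.5],[0,0,2],[0,0,2],[0,0,2],[0,0,2],[0,0,1.5],[0,0,0],[0,0,0]],"turn":[[0,0,0],[0,0,0],[0,0,0],[0,0,0],[0,0,0],[0,0,0],[0,0,0],[0,0,0],[0,0,0],[0,0,0]]}';python3 st.py; python3 pail.py side .5 .075 .078 s4.png;python3 jar.py wrist w4.png .411 .328 .21
python3 - <<'E'
import cv2
b=cv2.imread('pics/s4.png');b=cv2.resize(b[130:310,210:370],(480,540));w=cv2.imread('pics/w4.png');w=cv2.resize(w[100:480,180:500],(320,380));w=cv2.copyMakeBorder(w,0,160,0,0,0)
cv2.imwrite('pics/s4c.png',cv2.hconcat([b,w]))
E
```

```text
t: 17.0
eef_pos: [0.4104, 0.3282, 0.1847]
ee_rot: [-53.5, 89.9, -143.3]
force: [0.0, -0.4, -4.5]
opening: 0.0575
t 17.0 pos [0.4104 0.3282 0.1847] ax [-0.001 -0.001 -1.   ] jaw [ 1.     0.004 -0.001] 0.2 q [ 35.9   1.  113.   -0.   66.1  35.7] F [ 0.  -0.4 -4.5] open 0.0575
side pail c [0.5015 0.077 ] 241 z [0.0761 0.0786 0.0821] res 0.0022
wrist lid [0.4102 0.3343 0.0426] 12411 z [0.2041 0.2046 0.2131] med [0.4111 0.3274]
[(0.76, [235.7, 210.6, 168.6, 214.7])]
```

View pics/s4c.png

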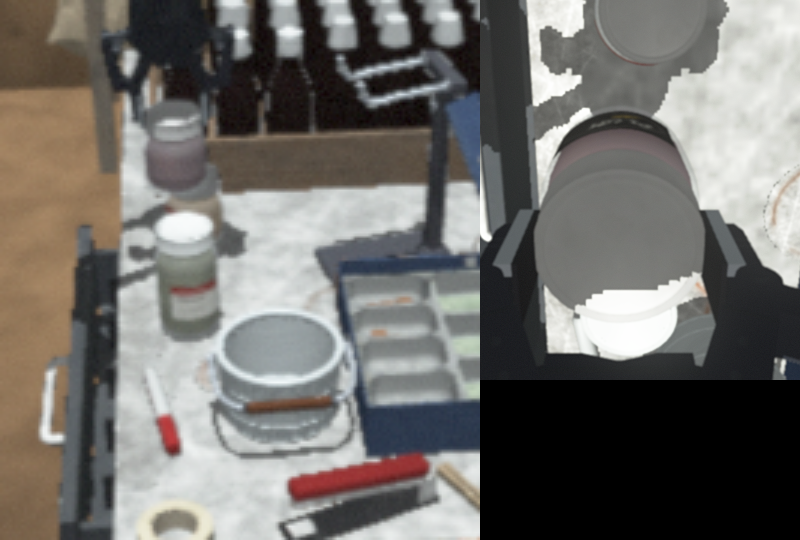

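The purple jar is held upright (px 175,150 in the crop), and the pail stands with its handle toward -y. I carry the jar over the pail and down.

```bash
python3 -m handwheel '{"grip":[255,255,255,255,255,255,255,255,255,255,255,255,255,255,255,255],"translation":[[0,0,1],[0,0,2],[0,0,2],[0.825,-1,0],[0.825,-2,0],[0.825,-3,0],[0.825,-3,0],[0.825,-3,0],[0.825,-3,0],[0.825,-3,0],[0.825,-3,0],[0.825,-2,0],[0.825,-1.2,0],[0.825,-0.7,0],[0,0,0],[0,0,0]],"turn":[[0,0,0],[0,0,0],[0,0,0],[0,0,0],[0,0,0],[0,0,0],[0,0,0],[0,0,0],[0,0,0],[0,0,0],[0,0,0],[0,0,0],[0,0,0],[0,0,0],[0,0,0],[0,0,0]]}'; python3 -m handwheel '{"grip":[255,255,255,255,255,255,255,255],"translation":[[0,0,-1],[0,0,-2.5],[0,0,-3],[0,0,-3],[0,0,-2.5],[0,0,-1.8],[0,0,-1],[0,0,0]],"turn":[[0,0,0],[0,0,0],[0,0,0],[0,0,0],[0,0,0],[0,0,0],[0,0,0],[0,0,0]]}'; python3 st.py
```

```text
t: 19.15
eef_pos: [0.5014, 0.0801, 0.2351]
ee_rot: [-118.6, 90.0, 151.7]
force: [-0.1, 1.1, -4.3]
opening: 0.0575
t: 20.15
eef_pos: [0.5012, 0.0796, 0.0867]
ee_rot: [-85.2, 89.9, -175.0]
force: [0.0, 0.5, -2.8]
opening: 0.0578
t 20.15 pos [0.5012 0.0796 0.0867] ax [-0.001 -0.    -1.   ] jaw [ 1.     0.004 -0.001] 0.2 q [  6.2   5.1 120.1   0.   54.9   6. ] F [ 0.   0.5 -2.8] open 0.0578
```

```bash
python3 -m handwheel '{"grip":[255,255,255,255,255,255],"translation":[[0,0,-0.5],[0,0,-0.4],[0,0,-0.3],[0,0,-0.2],[0,0,-0.15],[0,0,0]],"turn":[[0,0,0],[0,0,0],[0,0,0],[0,0,0],[0,0,0],[0,0,0]]}'; python3 st.py
```

```text
t: 20.9
eef_pos: [0.5015, 0.0795, 0.0717]
ee_rot: [-84.4, 90.0, -174.2]
force: [0.0, -0.5, -3.6]
opening: 0.0581
t 20.9 pos [0.5015 0.0795 0.0717] ax [-0. -0. -1.] jaw [ 1.     0.004 -0.   ] 0.2 q [  6.2   6.2 120.7   0.   53.1   6. ] F [ 0.  -0.5 -3.6] open 0.0581
```

```bash
python3 -m handwheel '{"grip":[255,255,255],"translation":[[0,0,-0.1],[0,0,-0.1],[0,0,0]],"turn":[[0,0,0],[0,0,0],[0,0,0]]}'; python3 -m handwheel '{"grip":[255,255],"translation":[[0,0,-0.1],[0,0,0]],"turn":[[0,0,0],[0,0,0]]}'
```

```text
t: 21.28
eef_pos: [0.5018, 0.0797, 0.071]
ee_rot: [119.0, 90.0, 29.3]
force: [-3.2, 0.4, 5.1]
opening: 0.0576
t: 21.52
eef_pos: [0.5019, 0.0797, 0.0709]
ee_rot: [140.4, 90.0, 50.6]
force: [-5.8, -0.2, 11.2]
opening: 0.0578
```

```bash
python3 -m handwheel '{"grip":[60,60,60,60,60,60,60],"translation":[[0,0,0],[0,0,0],[0,0,0.5],[0,0,2],[0,0,4],[0,0,4],[0,0,2]],"turn":[[0,0,0],[0,0,0],[0,0,0],[0,0,0],[0,0,0],[0,0,0],[0,0,0]]}'; python3 st.py;python3 pail.py top .501 .078 .078 t5.png; python3 jar.py top t5b.png .501 .079 .09; python3 pail.py side .501 .078 .078 s5.png; python3 jar.py wrist w5.png .501 .079 .09;python3 - <<'E'
from h import *
c,T=shot('wrist');p=pts(c,T)
from scipy.optimize import least_squares
r=p[(p[:,2]>.06)&(p[:,2]<.085)&(p[:,1]<.015)&(p[:,1]>-.03)&(abs(p[:,0]-.5)<.07)]
print(len(r), np.percentile(r,[2,50,98],axis=0).round(4) if len(r) else '')
E
```

```text
t: 22.4
eef_pos: [0.5031, 0.0797, 0.1969]
ee_rot: [96.1, 89.7, 6.3]
force: [0.6, -0.0, -0.3]
opening: 0.0655
t 22.4 pos [0.5031 0.0797 0.1969] ax [ 0.004  0.    -1.   ] jaw [1.    0.004 0.004] 0.2 q [  6.2  -1.7 114.3   0.   67.1   6. ] F [ 0.6 -0.  -0.3] open 0.0655
top pail c [0.5016 0.0791] 91 z [0.077  0.0794 0.0828] res 0.0022
top lid [0.4768 0.0742 0.0019] 4 z [0.086  0.0897 0.092 ] med [0.4768 0.0743]
[(0.55, [444.1, 189.0, 25.5, 30.1]), (0.15, [313.4, 244.6, 4.1, 30.9])]
side pail c [0.5016 0.0777] 251 z [0.0755 0.0782 0.0812] res 0.002
wrist lid [0.5015 0.0786 0.0304] 7011 z [0.0893 0.0906 0.092 ] med [0.5013 0.08  ]
[(0.65, [271.6, 173.3, 96.1, 116.7])]
2300 [[ 0.4459 -0.0058  0.0678]
 [ 0.5022  0.0015  0.0738]
 [ 0.5579  0.0131  0.0761]]
```

View pics/w5.png

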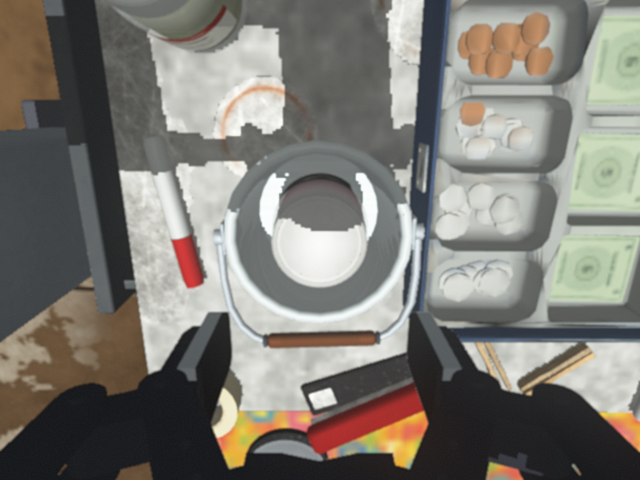

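The jar stands centred in the pail (lid at px 318,250) and the handle grip runs from px 265 to 378 at row 340. I back off to -y, close the fingers and tilt 45° to scoop the handle up.

```bash
python3 -m handwheel '{"grip":[255,255,255,255,255,255,255,255,255,255],"translation":[[0,-2,0],[0,-2,0],[0,-2,0],[0,-2,0],[0,-2,0],[0,-2,0],[0,-2,0],[0,-2,0],[0,0,0],[0,0,0]],"turn":[[5.625,0,0],[5.625,0,0],[5.625,0,0],[5.625,0,0],[5.625,0,0],[5.625,0,0],[5.625,0,0],[5.625,0,0],[0,0,0],[0,0,0]]}'; python3 st.py
```

```text
t: 24.0
eef_pos: [0.5012, -0.08, 0.193]
ee_rot: [179.9, 45.0, 90.1]
force: [-0.3, 0.0, 0.2]
opening: 0.0001
t 24.0 pos [ 0.5012 -0.08    0.193 ] ax [-0.001  0.707 -0.707] jaw [1.    0.002 0.001] 0.1 q [-35.4  14.  109.1  35.2  87.6 -47. ] F [-0.3  0.   0.2] open 0.0001
```

```bash
python3 -m handwheel '{"grip":[255,255,255,255,255,255,255,255,255,255],"translation":[[0.05,0.2,-2],[0,0.2,-3],[0,0,-3],[0,1.2,-1.2],[0,1.2,-1.2],[0,1.2,-1.2],[0,1.2,-1.2],[0,1.2,-1.2],[0,1.1,-1.05],[0,0,0]],"turn":[[0,0,0],[0,0,0],[0,0,0],[0,0,0],[0,0,0],[0,0,0],[0,0,0],[0,0,0],[0,0,0],[0,0,0]]}'; python3 st.py; python3 pail.py side .501 .078 .078 s6.png;python3 - <<'E'
import cv2
b=cv2.imread('pics/s6.png');cv2.imwrite('pics/s6c.png',cv2.resize(b[170:340,210:370],None,fx=3.5,fy=3.5))
E
```

```text
t: 25.25
eef_pos: [0.5011, -0.0042, 0.0424]
ee_rot: [180.0, 44.9, 90.2]
force: [0.3, -0.3, -0.1]
opening: 0.0002
t 25.25 pos [ 0.5011 -0.0042  0.0424] ax [-0.002  0.708 -0.706] jaw [1.    0.004 0.001] 0.2 q [-29.1  22.8 117.3  40.7  71.3 -53.9] F [ 0.3 -0.3 -0.1] open 0.0002
side pail c [0.5025 0.0771] 90 z [0.0754 0.0782 0.081 ] res 0.002
```

View pics/s6c.png

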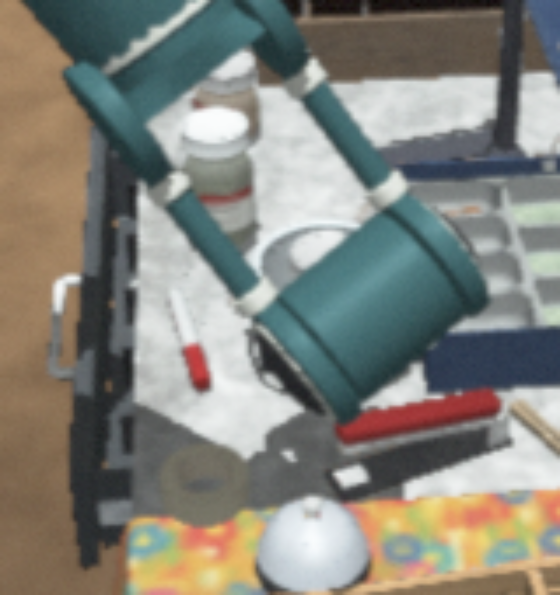

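```bash
python3 -m handwheel '{"grip":[255,255,255,255,255,255,255,255,255,255,255,255,255,255],"translation":[[0.04,0.1,0.7],[0,0.02,0.69],[0,0.36,1.35],[0,0.59,1.26],[0,0.8,1.14],[0,0.99,0.99],[0,1.14,0.8],[0,1.26,0.59],[0,0.67,0.18],[0,0.68,0.18],[0,0.7,0.06],[0,0.69,0.06],[0,0.2,0],[0,0,0]],"turn":[[0,0,0],[0,0,0],[0,0,0],[0,0,0],[0,0,0],[0,0,0],[0,0,0],[0,0,0],[0,0,0],[0,0,0],[0,0,0],[0,0,0],[0,0,0],[0,0,0]]}'; python3 st.py
cat > bail.py <<'E'
from h import *
for n in ['top','side']:
    c,T=shot(n); p=pts(c,T)
    q=p[(p[:,2]>.125)&(p[:,2]<.165)&(abs(p[:,0]-.502)<.06)&(p[:,1]>.03)&(p[:,1]<.13)]
    print(n,len(q),np.percentile(q,[2,50,98],axis=0).round(4).tolist() if len(q) else '')
    save(c,'b_%s_%d.png'%(n,int(env.get_obs()['t']*10)))
E
python3 bail.py
```

```text
t: 27.05
eef_pos: [0.5024, 0.0767, 0.1232]
ee_rot: [179.8, 45.0, 90.0]
force: [0.2, 0.5, -0.1]
opening: 0.0001
t 27.05 pos [0.5024 0.0767 0.1232] ax [-0.     0.707 -0.707] jaw [1.    0.003 0.003] 0.2 q [-21.3  12.6 119.7  43.4  73.4 -44.3] F [ 0.2  0.5 -0.1] open 0.0001
top 358 [[0.4479, 0.0307, 0.1379], [0.5026, 0.0734, 0.1523], [0.5534, 0.0834, 0.1642]]
side 6 [[0.4431, 0.0313, 0.1258], [0.4728, 0.0325, 0.15], [0.4793, 0.0776, 0.1511]]
```

```bash
python3 -m handwheel '{"grip":[255,255,255,255,150,100,100,100,100,100,100,100,100,100,100,100],"translation":[[0,-1,0],[0,-3,0],[0,-4,0],[0,-2,3],[0,0,4],[0,0,4],[0,0,1],[0,1,0],[0,1,0],[0,1,0],[0,1,0],[0,1,0],[0,1,0],[0,1,0],[0,0,0],[0,0,0]],"turn":[[0,0,0],[0,0,0],[0,0,0],[0,0,0],[0,0,0],[0,0,0],[-5.625,0,0],[-5.625,0,0],[-5.625,0,0],[-5.625,0,0],[-5.625,0,0],[-5.625,0,0],[-5.625,0,0],[-5.625,0,0],[0,0,0],[0,0,0]]}'; python3 st.py
python3 bail.py; python3 - <<'E'
from h import *
c,T=shot('wrist'); save(c,'w7.png'); p=pts(c,T)
q=p[(p[:,2]>.12)&(p[:,2]<.165)&(abs(p[:,0]-.502)<.05)&(p[:,1]<.14)&(p[:,1]>.02)]
print(len(q),np.percentile(q,[2,50,98],axis=0).round(4).tolist() if len(q) else '')
t=p[(abs(p[:,2]-.09)<.006)&(np.hypot(p[:,0]-.5015,p[:,1]-.079)<.045)];print(cv2.minEnclosingCircle(t[:,:2].astype(np.float32)))
E
```

```text
t: 29.15
eef_pos: [0.5024, 0.0461, 0.2431]
ee_rot: [-133.4, 89.9, 136.9]
force: [-0.6, 0.0, 0.2]
opening: 0.0517
t 29.15 pos [0.5024 0.0461 0.2431] ax [-0.001  0.001 -1.   ] jaw [ 1.     0.004 -0.001] 0.2 q [  2.4  -4.  111.5   0.   72.5   2.2] F [-0.6  0.   0.2] open 0.0517
top 41 [[0.4431, 0.0732, 0.1379], [0.4597, 0.0763, 0.1506], [0.472, 0.0805, 0.1544]]
side 156 [[0.4438, 0.0701, 0.1338], [0.5006, 0.0757, 0.1494], [0.5584, 0.083, 0.1542]]
2899 [[0.4562, 0.0722, 0.1483], [0.5013, 0.0778, 0.1543], [0.5481, 0.0826, 0.1561]]
((0.5013566017150879, 0.07853961735963821), 0.030121877789497375)
```

View pics/w7.png

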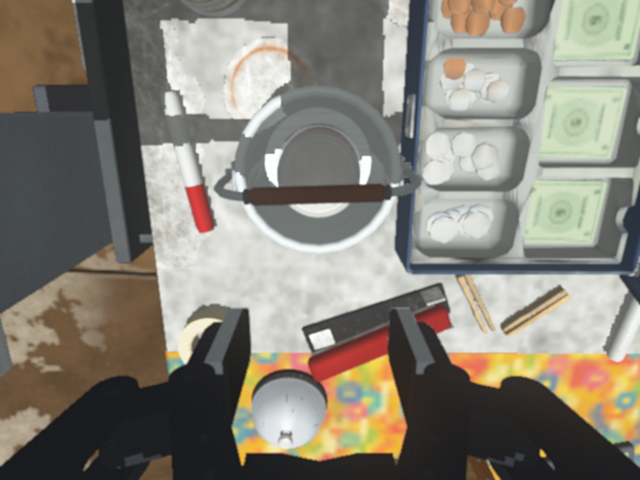

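The handle stands upright: its grip crosses the pail from px 245 to 390 at row 192, centred at (0.5015, 0.077), z 0.148. I turn the jaws to 92°, lower and grip it.

```bash
python3 -m handwheel '{"grip":[100,100,100,100,100,100,100,100,100,100,100],"translation":[[0,0.5,0],[0,0.5,0],[0,0.5,0],[0,0.5,0],[0,0.5,0],[0,0.5,0],[-0.05,0.1,0],[0,0,0],[0,0,0],[0,0,0],[0,0,0]],"turn":[[0,0,10.2],[0,0,10.2],[0,0,10.2],[0,0,10.2],[0,0,10.2],[0,0,10.2],[0,0,10.2],[0,0,10.2],[0,0,10.2],[0,0,0],[0,0,0]]}'; python3 st.py; python3 -m handwheel '{"grip":[100,100,100,100,100,100,100,255,255,255,255,255],"translation":[[0,0,-1],[0,0,-3],[0,0,-3],[0,0,-2],[0,0,-1.5],[0,0,-0.7],[0,0,0],[0,0,0],[0,0,0],[0,0,0],[0,0,0],[0,0,0]],"turn":[[0,0,0],[0,0,0],[0,0,0],[0,0,0],[0,0,0],[0,0,0],[0,0,0],[0,0,0],[0,0,0],[0,0,0],[0,0,0],[0,0,0]]}'; python3 st.py
```

```text
t: 30.68
eef_pos: [0.502, 0.077, 0.2432]
ee_rot: [136.4, 90.0, 138.2]
force: [-1.0, 0.0, -0.3]
opening: 0.0517
t 30.68 pos [0.502  0.077  0.2432] ax [-0.  0. -1.] jaw [-0.031  1.     0.   ] 91.8 q [  5.9  -3.6 111.1   0.   72.5 -85.9] F [-1.   0.  -0.3] open 0.0517
t: 32.17
eef_pos: [0.5027, 0.0777, 0.1322]
ee_rot: [10.3, 89.9, 12.3]
force: [-0.8, 0.2, 5.7]
opening: 0.0081
t 32.17 pos [0.5027 0.0777 0.1322] ax [ 0.002  0.    -1.   ] jaw [-0.035  0.999  0.   ] 92.0 q [  6.    1.9 118.    0.   60.  -86. ] F [-0.8  0.2  5.7] open 0.0081
```

```bash
python3 -m handwheel '{"grip":[255,255,255,255,255,255,255,255,255,255,255,255,255],"translation":[[0,0,0.4],[0,0,0.8],[0,0,1.2],[0,0,1.6],[0,0,1.6],[0,0,1.6],[0,0,1.6],[0,0,1.6],[0,0,1],[0,0,0.6],[0,0,0.4],[0,0,0],[0,0,0]],"turn":[[0,0,0],[0,0,0],[0,0,0],[0,0,0],[0,0,0],[0,0,0],[0,0,0],[0,0,0],[0,0,0],[0,0,0],[0,0,0],[0,0,0],[0,0,0]]}'; python3 st.py; python3 pail.py side .502 .078 .20 s8.png;python3 - <<'E'
import cv2
b=cv2.imread('pics/s8.png');cv2.imwrite('pics/s8c.png',cv2.resize(b[90:320,210:400],None,fx=2.5,fy=2.5))
E
```

```text
t: 33.8
eef_pos: [0.5016, 0.0775, 0.2546]
ee_rot: [-175.3, 89.9, -173.3]
force: [-0.3, -0.7, -7.1]
opening: 0.0086
t 33.8 pos [0.5016 0.0775 0.2546] ax [-0.001 -0.    -1.   ] jaw [-0.035  0.999 -0.   ] 92.0 q [  6.   -4.  110.3  -0.   73.8 -86. ] F [-0.3 -0.7 -7.1] open 0.0086
side pail c [0.5006 0.0767] 267 z [0.1981 0.2008 0.2038] res 0.0025
```

The viewer is out of pictures, so I continue on numbers. The rim is level at z 0.20 and the load reads about 7 N. Next is the transit to the point in front of the hook.

```bash
python3 -m handwheel '{"grip":[255,255,255,255,255,255,255,255,255,255,255,255,255,255,255,255],"translation":[[0.16,0.8,0.1],[0.16,1.5,0.1],[0.16,2.2,0.1],[0.16,2.5,0.1],[0.16,2.5,0],[0.16,2.3,0],[0.16,2.0,0],[0.18,1.45,0],[-0.15,1.8,0],[-0.15,1.6,0],[-0.15,1.3,0],[-0.15,1.0,0],[0,0,0],[0,0,0],[0,0,0],[0,0,0]],"turn":[[0,0,-4],[0,0,-6],[0,0,-7.5],[0,0,-7.5],[0,0,-7.5],[0,0,-7.5],[0,0,-7.5],[0,0,-7.5],[0,0,-7.5],[0,0,-7.3],[0,0,-6],[0,0,-4],[0,0,0],[0,0,0],[0,0,0],[0,0,0]]}'; python3 st.py; python3 pail.py top .509 .287 .20 t9.png; python3 pail.py side .509 .287 .20 s9.png
python3 - <<'E'
from h import *
# wrist view: prongs/crossbar relative to the tool
o=env.get_obs(); c,T=shot('wrist'); p=pts(c,T); save(c,'w9.png')
q=p[(p[:,2]>.222)&(p[:,2]<.27)&(p[:,0]>.57)&(p[:,0]<.73)&(p[:,1]>.25)&(p[:,1]<.4)]
print(len(q),cv2.minAreaRect(q[:,:2].astype(np.float32)) if len(q)>5 else '')
g=p[(np.hypot(p[:,0]-o['eef_pos'][0],p[:,1]-o['eef_pos'][1])<.05)&(p[:,2]>.25)&(p[:,2]<.30)]
print(len(g),np.percentile(g,[2,50,98],axis=0).round(4).tolist() if len(g) else '')
E
```

```text
t: 35.85
eef_pos: [0.5091, 0.2867, 0.2593]
ee_rot: [18.3, 90.0, -59.5]
force: [0.7, -0.5, -7.9]
opening: 0.0084
t 35.85 pos [0.5091 0.2867 0.2593] ax [ 0. -0. -1.] jaw [0.977 0.211 0.   ] 12.2 q [ 26.9   4.4 101.4  -0.   74.2  14.7] F [ 0.7 -0.5 -7.9] open 0.0084
top pail c [0.5096 0.2885] 298 z [0.2038 0.2064 0.2093] res 0.0019
side pail c [0.5106 0.2859] 185 z [0.2023 0.2054 0.2084] res 0.0024
4551 ((0.6218138337135315, 0.3106863498687744), (0.06635024398565292, 0.07153808325529099), 12.599165916442871)
11152 [[0.4921, 0.2493, 0.2693], [0.5068, 0.2955, 0.2817], [0.523, 0.3321, 0.299]]
```

```bash
python3 -m handwheel '{"grip":[255,255,255,255,255,255,255,255,255,255,255,255,255,255,255],"translation":[[0.39,0.08,0],[0.78,0.17,0],[0.98,0.21,0],[0.98,0.21,0],[0.98,0.21,0],[0.98,0.21,0],[0.98,0.21,0],[0.98,0.21,0],[0.98,0.21,0],[0.78,0.17,0],[0.59,0.13,0],[0.39,0.08,0],[0,0,0],[0,0,0],[0,0,0]],"turn":[[0,0,0],[0,0,0],[0,0,0],[0,0,0],[0,0,0],[0,0,0],[0,0,0],[0,0,0],[0,0,0],[0,0,0],[0,0,0],[0,0,0],[0,0,0],[0,0,0],[0,0,0]]}'; python3 st.py; python3 pail.py side .607 .308 .205 s10.png
```

```text
t: 37.88
eef_pos: [0.6066, 0.308, 0.2593]
ee_rot: [-85.5, 90.0, -163.3]
force: [-0.2, 0.2, -6.1]
opening: 0.0082
t 37.88 pos [0.6066 0.308  0.2593] ax [-0. -0. -1.] jaw [ 0.977  0.212 -0.   ] 12.2 q [24.8 14.9 89.3  0.  75.9 12.6] F [-0.2  0.2 -6.1] open 0.0082
side pail c [0.608  0.3079] 153 z [0.2033 0.2056 0.2109] res 0.0029
```

```bash
python3 -m handwheel '{"grip":[255,255,255,255,255,255,255,255],"translation":[[0,0,-0.3],[0,0,-0.6],[0,0,-0.7],[0,0,-0.7],[0,0,-0.5],[0,0,-0.3],[0,0,-0.2],[0,0,0]],"turn":[[0,0,0],[0,0,0],[0,0,0],[0,0,0],[0,0,0],[0,0,0],[0,0,0],[0,0,0]]}'; python3 st.py;  python3 -m handwheel '{"grip":[255,255,255],"translation":[[0,0,-0.2],[0,0,-0.1],[0,0,0]],"turn":[[0,0,0],[0,0,0],[0,0,0]]}'
```

```text
t: 38.92
eef_pos: [0.607, 0.3081, 0.2264]
ee_rot: [97.1, 90.0, 19.3]
force: [0.1, 0.9, -6.0]
opening: 0.0086
t 38.92 pos [0.607  0.3081 0.2264] ax [ 0.  0. -1.] jaw [0.977 0.212 0.   ] 12.2 q [24.8 15.9 91.5 -0.  72.6 12.6] F [ 0.1  0.9 -6. ] open 0.0086
t: 39.3
eef_pos: [0.6078, 0.3084, 0.2244]
ee_rot: [99.9, 89.8, 22.1]
force: [1.6, 0.1, -3.4]
opening: 0.0088
```

Touching: the force is falling. I lower a little further until the prongs carry the weight.

```bash
python3 -m handwheel '{"grip":[255,255,255],"translation":[[0,0,-0.1],[0,0,-0.1],[0,0,0]],"turn":[[0,0,0],[0,0,0],[0,0,0]]}'; python3 st.py; python3 pail.py side .608 .308 .172 s11.png; python3 pail.py top .608 .308 .172 t11.png
```

```text
t: 39.67
eef_pos: [0.608, 0.3085, 0.2239]
ee_rot: [100.5, 89.8, 22.7]
force: [-0.0, -0.9, 5.6]
opening: 0.0084
t 39.67 pos [0.608  0.3085 0.2239] ax [ 0.003  0.001 -1.   ] jaw [0.977 0.212 0.004] 12.2 q [24.8 16.  91.6 -0.  72.2 12.6] F [-0.  -0.9  5.6] open 0.0084
side pail c [0.6092 0.3067] 63 z [0.171  0.172  0.1791] res 0.0033
top pail c [0.6083 0.3102] 254 z [0.1691 0.1712 0.1744] res 0.0019
```

```bash
python3 -m handwheel '{"grip":[220,190,160,130,130,130,130,130,130,130,130],"translation":[[0,0,0],[0,0,0],[0,0,0],[0,0,0],[0,0,0.5],[0,0,1.5],[0,0,3],[0,0,4],[0,0,4],[0,0,0],[0,0,0]],"turn":[[0,0,0],[0,0,0],[0,0,0],[0,0,0],[0,0,0],[0,0,0],[0,0,0],[0,0,0],[0,0,0],[0,0,0],[0,0,0]]}'; python3 st.py; cat > fin.py <<'E'
from h import *
P=[]
for n in ['side','top','wrist']:
    c,T=shot(n); p=pts(c,T); save(c,'f_'+n+'.png')
    d=np.array([.977,.211]); post=np.array([.6927,.3269])
    xy=p[:,:2]-post; u=xy@d; v=xy@np.array([-d[1],d[0]])
    g=(u>-.115)&(u<-.05)&(abs(v)<.024)&(p[:,2]>.225)&(p[:,2]<.26)
    e=(u>-.115)&(u<-.05)&(abs(v)>.038)&(abs(v)<.07)&(p[:,2]>.2)&(p[:,2]<.26)
    j=(u>-.13)&(u<-.04)&(abs(v)<.04)&(p[:,2]>.16)&(p[:,2]<.2)
    for k,m in (('grip',g),('ends/wire',e),('jar lid',j)):
        if m.sum()>3: print(n,k,m.sum(),'u',np.percentile(u[m],[2,50,98]).round(4),'v',np.percentile(v[m],[2,50,98]).round(4),'z',np.percentile(p[m,2],[2,50,98]).round(4))
    if n=='wrist': print([(r['score'],r['box']) for r in env.masks_of(c,'plum_jar')][:2])
E
python3 fin.py; python3 pail.py side .608 .308 .172 s12.png; python3 pail.py top .608 .308 .172 t12.png
```

```text
t: 41.15
eef_pos: [0.6069, 0.308, 0.3518]
ee_rot: [102.0, 90.0, 24.3]
force: [-0.3, -0.5, -1.6]
opening: 0.0421
t 41.15 pos [0.6069 0.308  0.3518] ax [ 0.001  0.    -1.   ] jaw [0.977 0.212 0.001] 12.2 q [24.8 13.1 81.9 -0.  84.9 12.6] F [-0.3 -0.5 -1.6] open 0.0421
side grip 26 u [-0.0903 -0.0868 -0.081 ] v [-0.0234  0.0009  0.0209] z [0.238  0.243  0.2461]
side ends/wire 47 u [-0.0903 -0.0867 -0.0796] v [-0.0665 -0.049   0.0662] z [0.2014 0.2247 0.2438]
side jar lid 225 u [-0.1183 -0.0925 -0.0423] v [-0.0317 -0.01    0.0344] z [0.1614 0.1778 0.1829]
top grip 103 u [-0.0907 -0.087  -0.0809] v [-0.0227 -0.0004  0.0214] z [0.2366 0.244  0.2478]
top ends/wire 43 u [-0.0897 -0.0867 -0.0812] v [-0.0652 -0.0544 -0.0384] z [0.2034 0.2303 0.2442]
top jar lid 491 u [-0.118  -0.0939 -0.0417] v [-0.0356 -0.0007  0.0347] z [0.1633 0.1793 0.1838]
wrist grip 1159 u [-0.0906 -0.0862 -0.0813] v [-0.023   0.0015  0.0232] z [0.2428 0.2459 0.2474]
wrist ends/wire 734 u [-0.0903 -0.0869 -0.0822] v [-0.0583  0.0457  0.0673] z [0.2061 0.2395 0.2464]
wrist jar lid 3655 u [-0.1193 -0.0935 -0.0414] v [-0.038  -0.0018  0.0363] z [0.1647 0.1818 0.184 ]
[(0.72, [280.4, 164.0, 80.3, 90.3])]
side pail c [0.6052 0.3074] 131 z [0.1689 0.1708 0.1765] res 0.0028
top pail c [0.6042 0.309 ] 323 z [0.1694 0.1717 0.1751] res 0.002
```

```bash
python3 -m handwheel '{"grip":[130,130,130,130,130,130,130,130],"translation":[[0,0,2],[0,0,2],[0,0,2],[0,0,0],[0,0,0],[0,0,0],[0,0,0],[0,0,0]],"turn":[[0,0,0],[0,0,0],[0,0,0],[0,0,0],[0,0,0],[0,0,0],[0,0,0],[0,0,0]]}'; python3 - <<'E'
from h import *
from scipy.optimize import least_squares
c,T=shot('wrist'); p=pts(c,T); d=np.array([.977,.211]); post=np.array([.6927,.3269])
def pl(q,n):
    A=np.c_[q[:,:2],np.ones(len(q))]
    for _ in range(3):
        s=np.linalg.lstsq(A,q[:,2],rcond=None)[0]; k=abs(A@s-q[:,2])<.003; A,q=A[k],q[k]
    w=(q[:,:2]-post)@np.array([[d[0],-d[1]],[d[1],d[0]]])
    print(n,len(q),'tilt deg (stand axes)',np.degrees(s[:2]@np.array([[d[0],-d[1]],[d[1],d[0]]])).round(1),'zmed',np.median(q[:,2]).round(4),'circ',np.round(cv2.minEnclosingCircle(w.astype(np.float32))[0],4),round(cv2.minEnclosingCircle(w.astype(np.float32))[1],4))
r=np.hypot(p[:,0]-.6045,p[:,1]-.308)
pl(p[(r<.036)&(p[:,2]>.172)&(p[:,2]<.19)],'lid')
pl(p[(abs(r-.058)<.008)&(p[:,2]>.162)&(p[:,2]<.18)],'rim')
E
python3 pail.py side .605 .308 .172 s13.png; python3 pail.py top .605 .308 .172 t13.png; python3 st.py; python3 - <<'E'
from h import *
for n in ['top','side']:
    c,T=shot(n)
    for k in ['amber_jar','pickle_jar','crate_jar_a','tape_roll','red_marker','plum_jar']:
        for r in env.masks_of(c,k)[:2]:
            if r['score']>.3:
                p=pts(c,T,r['mask']); t=p[p[:,2]>np.percentile(p[:,2],98)-.012]; print(n,k,round(r['score'],2),np.round(cv2.minEnclosingCircle(t[:,:2].astype(np.float32))[0],3),np.percentile(p[:,2],98).round(3))
E
```

```text
t: 42.45
eef_pos: [0.6067, 0.308, 0.4106]
ee_rot: [-77.9, 89.9, -155.7]
force: [-1.0, -0.5, -0.2]
opening: 0.0418
lid 2191 tilt deg (stand axes) [-1.9 -1. ] zmed 0.1821 circ [-0.0899 -0.0001] 0.0302
rim 2728 tilt deg (stand axes) [-1.5  0.1] zmed 0.1725 circ [-0.0923  0.0006] 0.0652
side pail c [0.6052 0.3065] 125 z [0.1692 0.1712 0.1759] res 0.0029
top pail c [0.6043 0.3093] 333 z [0.1695 0.1713 0.1751] res 0.002
t 42.6 pos [0.6069 0.3081 0.4111] ax [-0. -0. -1.] jaw [ 0.977  0.212 -0.   ] 12.2 q [24.8 12.9 76.2 -0.  91.  12.6] F [-0.3 -0.4 -0.7] open 0.0421
top amber_jar 0.55 [0.427 0.398] 0.088
top pickle_jar 0.6 [0.416 0.232] 0.125
top crate_jar_a 0.77 [ 0.655 -0.357] 0.101
top crate_jar_a 0.58 [ 0.65  -0.297] 0.101
top tape_roll 0.65 [ 0.396 -0.101] 0.029
top red_marker 0.69 [0.387 0.077] 0.02
top red_marker 0.65 [ 0.65  -0.297] 0.101
top plum_jar 0.62 [0.609 0.289] 0.243
side amber_jar 0.84 [0.434 0.331] 0.088
side pickle_jar 0.76 [0.42  0.232] 0.122
side crate_jar_a 0.86 [ 0.65  -0.299] 0.099
side crate_jar_a 0.82 [ 0.657 -0.371] 0.099
side tape_roll 0.75 [ 0.396 -0.103] 0.026
side red_marker 0.51 [0.384 0.073] 0.018
side plum_jar 0.67 [0.607 0.302] 0.182
```

The pail hangs still and level, the jar is centred, and nothing else has moved. I hand in.

```bash
python3 -c "
from cell import env
print(env.close_job()); print(env.get_obs()['t'])"
```

```text
the job is handed in; nothing more can be done
None
the job is handed in; nothing more can be done
```

I lifted the pail out of the crate by its rim and stood it on the table with the handle turned to -y. Then I set the plum jar in it, scooped the handle upright and hung the loaded pail on the hook by its grip. The job was handed in at about 43 s of the 72 s allowed; no verdict is reported.

The last checks, taken by camera with the fingers clear of the pail and the arm raised:
- **Grip on the hook:** the grip lies about 87 mm from the post, within 2 mm of midway between the prongs, at about 239 mm height (238.5 expected).
- **Pail and jar:** pail and jar lid are each tilted by about 2° or less. The jar lid is within about 3 mm of the pail's axis and at the height for standing on its floor. The pail was still between two readings about a second apart.
- **Other things:** the pickle jar, the crate jars, the tape roll and the marker were where they started, within the camera's accuracy.

- **Checks that disagreed:**
  - The amber jar's side-camera estimate was off in y (0.331), as it was at the start (0.385). The top camera read 0.398 against 0.407 at the start, inside the limit.
  - One crate jar read 0.357 from the top, but 0.371 from the side, which matches the start.
- **Not viewed:** the 12-picture limit was used up before the hanging, so those last steps rest on depth measurements alone.

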